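# Snap the cap onto the collar stay case and keep it pressed

### The job

One of the two collar stay cases in the walnut valet tray stands open, and its ribbed cap lies mouth down on the ledge. Pick up the cap, lower it squarely over the neck of the open case until you feel it rest on the spring tongues, then press it straight down through the click until it sits fully home on the shoulder, and keep pressing firmly after the click: finish with the gripper still pushing the cap down, not letting go. The case stays standing in its well, and everything else stays where it is.

Things in the scene. Friction and masses are not known exactly. Their poses are not given: they have to be found in the camera images.
- cap: loose grey plastic cap, 46 mm across, 26 mm tall, ribbed sides, flat closed top; lies mouth down on the ledge; 18 to 35 g. Origin: centre of its open rim (underside); z up through its top. Inside, the lowest 3 mm is a snap lip of 34.7 mm bore; above it the bore is 40 mm, inner roof 23 mm above the rim. Grip it by the sides at any yaw; press through that grip or on its top
- case: the open collar stay case: grey tube 44 mm across, 60 mm tall to its flat shoulder, loose in one of the tray's wells, shoulder 70 mm above the ledge; 0.1 to 0.18 kg. A 32 mm neck rises 17 mm above the shoulder, tapering to 25 mm over its last 5.5 mm; stays stick up to 19.5 mm. Four sprung tongues on the neck bulge to 39 mm across, widest 4.5 mm above the shoulder. Origin: centre of underside; z up
- case_shoulder (a point): centre of the open case's shoulder, 60 mm above its origin, z up; the cap's origin lies here when home. Going down, the cap first rests on the tongues with its rim about 7 mm above this point; the push then rises over some 4 mm to a peak of 7 to 14 N (varies with friction); at about 3 mm the tongues spring back under the lip (click), force drops, and the cap goes on to a hard stop on the shoulder
- tray: the walnut valet tray: a block 140 (x) x 300 (y) x 24 mm tall, fixed to the ledge; two round wells 46 mm across and 14 mm deep with centres 110 mm either side of its middle along its y axis, and a pocket between them for the watch. Origin: centre of its underside; z up
- full_case: the other collar stay case, already closed: same tube with its cap on, 86 mm tall, 46 mm across, loose in the other well. Origin: centre of its underside. Leave it alone
- watch: a wristwatch on a 60 x 66 mm cushion, 40 mm tall, in the tray's pocket, top 50 mm above the ledge. Origin: centre of its underside. Leave it alone
- tin: a flat round steel shoe polish tin, 73 mm across, 24 mm tall, on the ledge in front of the tray (it and the cap may lie on either side). Origin: centre of its underside. Leave it alone
- cufflink_box: a chrome cufflink box with a spring clip, 70 x 95 x 39 mm, on the right of the ledge. Origin: centre of its underside. Leave it alone
- tie_tray: a black acrylic tie bar tray, 105 x 150 x 20 mm, on the left. Origin: centre of its underside. Leave it alone
- ring_dome: a glass dome over a ceramic ring dish, 110 mm across, 94 mm tall, on the right. Origin: centre of its underside. Leave it alone
- cologne: a cologne bottle, 34 x 56 mm, 111 mm tall, on the left. Origin: centre of its underside. Leave it alone
- brush: a clothes brush, 46 x 165 mm, 34 mm tall, behind the tray. Origin: centre of its underside. Leave it alone
Mind the look-alikes: they are no part of the job. Leave any red look-alike of the cap alone. What is shaped like the case but blue is not meant.

How it is judged:
By the outcome, as a careful person would: the job done as asked, in the order asked, and still so for the second after the job is handed in, while the arm keeps its last pose, push and grip.
It also fails if it takes over 48 s, if anything falls off the work surface, if the arm or the gripper's body presses on something with over 40 N, if the wrist force passes 120 N, or if a joint passes its speed limit or range.

### The arm

A 6-joint arm with a two-finger parallel gripper is mounted at the origin on the work surface. World frame = base frame: x ahead of the robot, y to its left, z up, the work surface at z = 0. Lengths are in m, angles in rad, forces in N, time in s.
With the tool pointing down it reaches from about 0.275 to 0.725 m from the base axis. Payload 15.9 kg.
Tool frame: the origin (TCP) lies midway between the tips of the shut fingers; the grasp point (between the pads) lies 19 mm behind it; z points along the fingers, y is the line along which they close (so a half turn about z gives the same grasp; the last joint's range is limited). The gripper opens to 85 mm and grips with 20 to 120 N. Pads are 22 mm wide; open, the fingers measure 114 mm over their backs; the gripper's body (76 mm by 85 mm) begins 54 mm behind the grasp point. The pads swing forward as they close: fully open they stand 13 mm farther back than shut.
Start: joints at [1.313, 0.213, -0.034, 1.323, 0, 1.571], TCP at [0.127, 0.483, 0.231] pointing down, gripper open.
Joint ranges: [-2.98, 2.98], [-0.74, 1.72], [-1.14, 1.35], [-2.1, 2.04], [-1.57, 1.44], [-3.14, 3.14]. Speed limits (rad/s): [1.89, 1.89, 2.39, 2.57, 3.14, 3.14].

### API

Orientations are given as a unit quaternion [w, x, y, z].
In Python, from cell import telemetry, capture, camera_model, arm gives the robot as it stands. The module is installed in compiled form; this text tells all that it offers.
- The arm moves only by the tool arm_command, never from a script. Its arguments are lists of equal length, an entry for each row: "xyz": the shift along the tool's x, y, z in units of 250 mm (1.0 is 250 mm), a list of three; "delta_rot": the turn, a rotation vector about the tool's x, y, z in units of 180 degrees (1.0 is 180 degrees), a list of three; "hand": the opening, from 0 (shut) to 1 (fully open). A call has 1 to 12 rows; each row is the pose to reach, as a shift and turn from the pose commanded when the call began, along the tool's axes at that moment, turning the shorter way round; what a row does not reach only later rows make up. A row lasts 1/10 s, in which the tool goes at most 50 mm and 8.59 degrees, less where a joint would pass 70% of its speed; a pose out of reach is approached as far as the arm can. A call with a number of a shift or a turn outside -1 to 1 is refused whole. A call with a gripper value outside its range is refused whole. The fingers move at their own pace and stop on an object; the grip force is fixed at half the most. Time passes only in rows, so rows that repeat a pose let the fingers close. It gives the time, the measured TCP pose, the force, the opening and the grip force at its end, in the units of the state.
- telemetry.get_state(): the state, without advancing time (a new reading comes with each control period).
- capture(name): name is "side" or "top"; returns the picture (384x512x3 uint8, red, green, blue); there is no depth.
- camera_model(name): a dict with "vertical_fov" (degrees; the focal length in pixels is half the picture's height over the tangent of half this angle, whatever the lens; pixels are square), "cx", "cy" (the principal point, pixels), "position" and "orientation" of the camera in the world. Camera axes: x right, y down, z forward; pixel columns grow to the right and rows downward; lengths in m; the calibration is good to about 2 mm. A picture is of the moment at which its call begins. camera_model takes no time and is no camera call.
- arm.hand_in(): hands the job in; it is judged then, once.
The state is a dict: "time": time; "joints": joint angles; "qd": joint speeds; "joint_torque": joint torques, N m; "position": TCP position; "eef_rot": TCP orientation; "force": force on the tool from outside, world axes, zero at the start; "moment": the same for the moment, N m; "width": finger opening in m; "grip_force": force on a finger pad.
Only numpy, scipy, OpenCV 4.12 (cv2) and the standard library are available. Lean on these libraries where they do the work, as an engineer would, in place of code of your own. Each camera call takes 0.05 s, during which the arm holds its last target. There are 200 camera calls.

## Working session

There is one attempt and no reset: what is moved stays moved. The work goes in short steps, Python scripts to look and compute and a tool call to move; the robot and the scene stay as the last step left them, time stands still between calls to the robot, and variables do not carry over. Pictures are saved under pics/ and viewed, at most 10 in all, crops included, and the job is handed in when it is done.

Besides the shell and the picture viewer there is one more tool, called after "Emit:" as name(argument=value, ...) on one line, values as JSON. arm_command: Moves the arm, as the interface text tells. Its arguments: {"type":"object","properties":{"xyz":{"type":"array"},"delta_rot":{"type":"array"},"hand":{"type":"array"}},"required":["xyz","delta_rot","hand"]}

```bash
mkdir -p pics; python3 - <<'E'
from cell import telemetry, capture, camera_model, arm
import cv2
for n in("side","top"):
    cv2.imwrite(f"pics/{n}0.png",cv2.resize(capture(n)[:,:,::-1],None,fx=1.5,fy=1.5,interpolation=cv2.INTER_CUBIC)); print(n,camera_model(n))
print(telemetry.get_state())
E
```

```text
side {'vertical_fov': 43.25857085422324, 'cx': 250.29127183599746, 'cy': 193.56831981230172, 'position': array([0.47365205, 0.81111811, 0.87928741]), 'orientation': array([ 0.02955415, -0.06593501,  0.91976623, -0.38575796])}
top {'vertical_fov': 49.118644066147425, 'cx': 254.1966986140904, 'cy': 197.64994703316967, 'position': array([ 0.45945669, -0.00951691,  1.09379397]), 'orientation': array([-0.05012353,  0.70849396, -0.70243095,  0.04598577])}
{'time': 0.1, 'joints': array([ 1.31297648e+00,  2.13298379e-01, -3.49711597e-02,  1.32351868e+00,
       -3.17986567e-05,  1.57082298e+00]), 'qd': array([-6.46632616e-06, -2.14408629e-03,  1.86779647e-03, -7.40023211e-04,
        8.20968229e-05,  1.73487127e-04]), 'joint_torque': array([-8.40644589e-05, -6.87250257e+01,  4.87806666e+01,  1.21798535e-02,
        1.21408880e-05,  1.26069241e-05]), 'position': array([0.12741811, 0.48317523, 0.23087993]), 'eef_rot': array([-4.79812401e-05,  1.28566378e-01,  9.91700782e-01, -4.93873851e-04]), 'force': array([-0.9662747 , -0.65511689,  0.32545817]), 'moment': array([-0.02090956,  0.05598804, -0.01684318]), 'grip_force': 0.0, 'width': 0.08535572905709034}
```

View pics/side0.png

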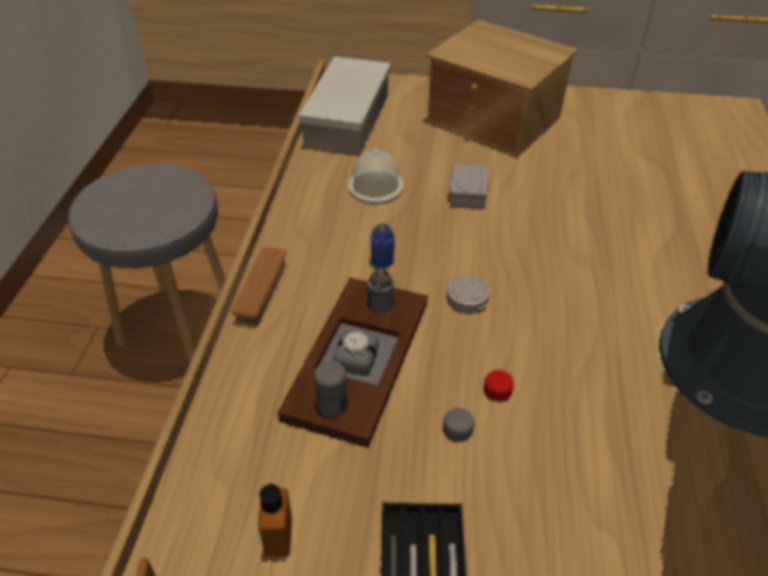

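View pics/top0.png

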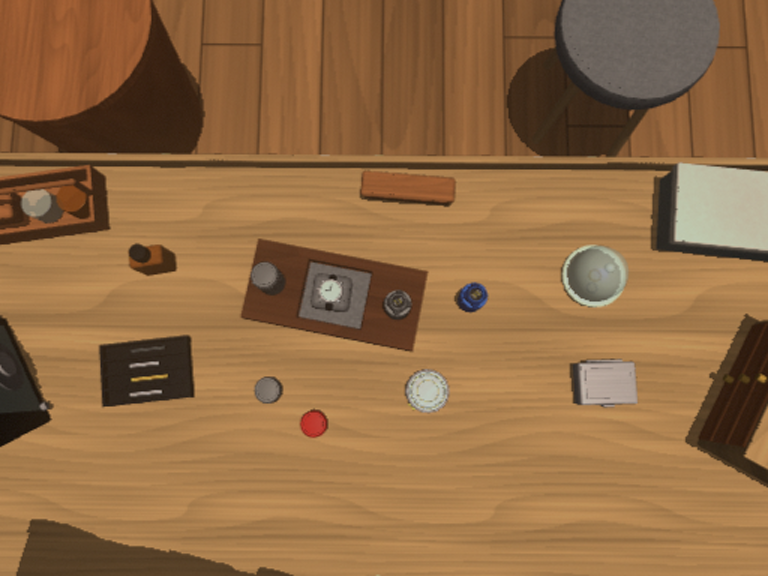

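Side picture (1.5x): grey cap at (459,424), red look-alike at (499,385), open grey case at (380,292), closed case at (331,388), blue look-alike at (381,246). Top picture (1.5x): grey cap (267,390), red cap (313,424), open grey case (398,304), closed case (266,277), blue case (473,297). The grey cap and the grey case with the bare neck in the tray fit the description. I'll confirm both in enlarged crops.

```bash
python3 - <<'E'
from cell import capture
import cv2, numpy as np
s=capture("side");t=capture("top")
def c(im,u,v,w=30,h=22): return cv2.resize(im[v-h:v+h,u-w:u+w,::-1],(390,286),interpolation=cv2.INTER_CUBIC)
# scale 6.5
m=np.vstack([np.hstack([c(s,306,283),c(s,253,192)]),np.hstack([c(t,178,260),c(t,265,203)])])
cv2.imwrite("pics/crop.png",m)
E
```

```text
(no output)
```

View pics/crop.png

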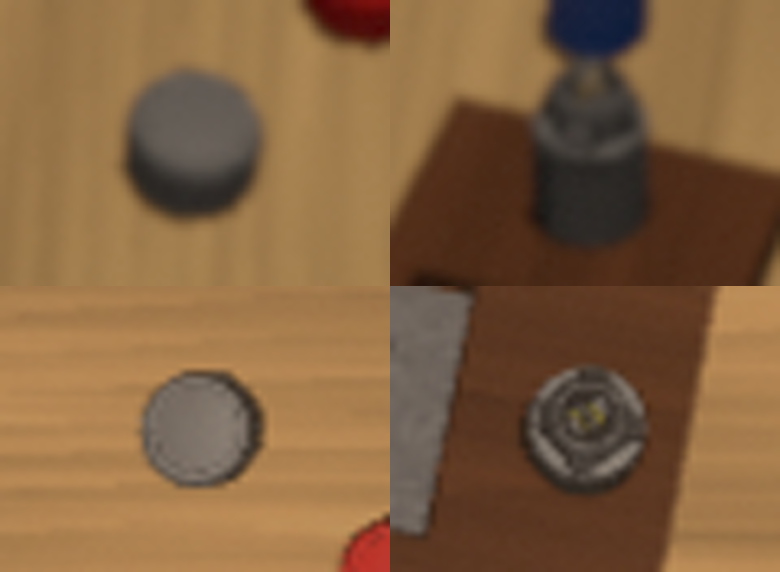

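The crops confirm the grey cap (side (195,118), top (195,142) in their tiles) and the open grey case (shoulder side (201,117), top (198,141) in their tiles). Next I triangulate.

```bash
cat > h.py <<'E'
import numpy as np, cv2
from cell import telemetry, capture, camera_model
from scipy.spatial.transform import Rotation as R
from scipy.optimize import least_squares
def cam(n):
    m=camera_model(n); q=m["orientation"]; r=R.from_quat(np.r_[q[1:],q[0]]).as_matrix()
    f=192/np.tan(np.radians(m["vertical_fov"])/2); return m,r,f
def proj(n,P):
    m,r,f=cam(n); c=(np.atleast_2d(P)-m["position"])@r
    return f*c[:,:2]/c[:,2:]+[m["cx"],m["cy"]]
def tri(obs):
    return least_squares(lambda p:np.concatenate([proj(n,p)[0]-uv for n,uv in obs.items()]),[.45,0,.05])
def circ(c,r): 
    a=np.linspace(0,2*np.pi,73); return np.c_[c[0]+r*np.cos(a),c[1]+r*np.sin(a),c[2]+0*a]
E
python3 - <<'E'
from h import *
g=lambda u,v,cu,cv:np.array([(u+.5)/6.5-.5+cu-30,(v+.5)/6.5-.5+cv-22])
cap=tri({"side":g(195,118,306,283),"top":g(195,142,178,260)})
cs=tri({"side":g(201,117,253,192),"top":g(198,141,265,203)})
print(cap.x,cap.fun,cs.x,cs.fun)
s=capture("side");t=capture("top")
K=10
def c(n,im,u,v,circles):
    w,h=20,15
    o=cv2.resize(im[v-h:v+h,u-w:u+w,::-1],None,fx=K,fy=K,interpolation=cv2.INTER_CUBIC)
    for cc in circles:
        p=(proj(n,cc)-[u-w,v-h]+.5)*K-.5
        cv2.polylines(o,[p.round().astype(int)],False,(0,255,0),1)
    return o
p=cap.x;q=cs.x
a=[circ([p[0],p[1],.026],.023),circ([p[0],p[1],0],.023)]
b=[circ([q[0],q[1],.07],.022),circ([q[0],q[1],.024],.022),circ([q[0],q[1],.087],.0125)]
cv2.imwrite("pics/ov.png",np.vstack([np.hstack([c("side",s,306,283,a),c("side",s,253,192,b)]),np.hstack([c("top",t,178,260,a),c("top",t,265,203,b)])]))
E
```

```text
[0.44740895 0.18938867 0.0230702 ] [ 0.1276137   0.0132468   0.00462508 -0.15087104] [ 0.58998723 -0.02967077  0.06591412] [ 0.44640663  0.08003589 -0.00343961 -0.4605965 ]
```

View pics/ov.png

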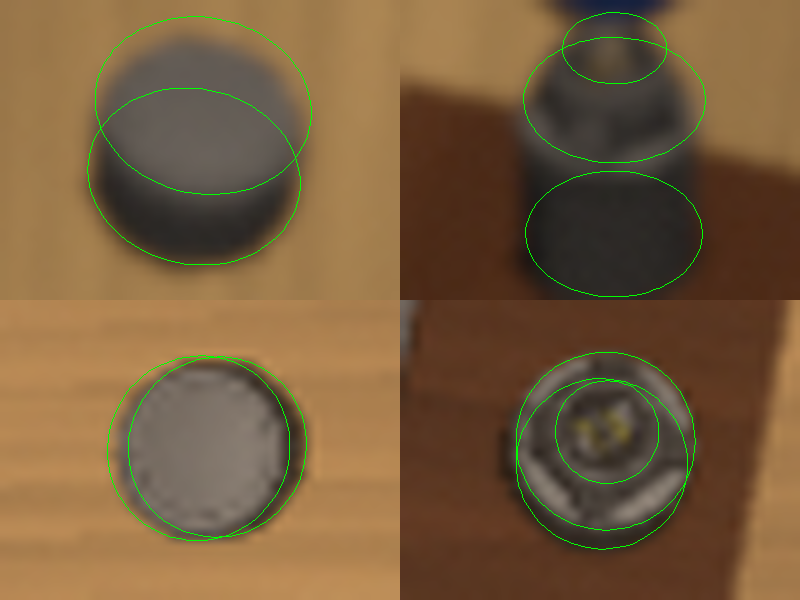

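The overlay shows the cap and case within about 2 px of my model. I'll centre the cap by gripping it at two yaws, then align cap to case by comparing them in the pictures. Moving to the cap now.

Emit:
arm_command(xyz=[[-0.8, -0.42, 0.2], [-0.8, -0.42, 0.2], [-0.8, -0.42, 0.2], [-0.8, -0.42, 0.2], [-0.8, -0.42, 0.2], [-0.8, -0.42, 0.2]], delta_rot=[[0, 0, -0.0821], [0, 0, -0.0821], [0, 0, -0.0821], [0, 0, -0.0821], [0, 0, -0.0821], [0, 0, -0.0821]], hand=[1, 1, 1, 1, 1, 1])

```text
time: 0.9
position: [0.296, 0.3281, 0.1805]
eef_rot: [-0.0, 0.002, 1.0, -0.001]
force: [-0.1, -0.0, 0.0]
width: 0.0855
grip_force: 0.0
```

Emit:
arm_command(xyz=[[-0.614, -0.567, 0.44], [-0.614, -0.567, 0.44], [-0.614, -0.567, 0.44], [-0.614, -0.567, 0.44], [-0.614, -0.567, 0.44], [-0.614, -0.567, 0.44], [-0.614, -0.567, 0.44]], delta_rot=[[0, 0, 0], [0, 0, 0], [0, 0, 0], [0, 0, 0], [0, 0, 0], [0, 0, 0], [0, 0, 0]], hand=[1, 1, 1, 1, 1, 1, 1])

```text
time: 1.6
position: [0.4474, 0.1893, 0.0711]
eef_rot: [-0.001, 0.0, 1.0, -0.0]
force: [0.1, -0.7, 1.3]
width: 0.0857
grip_force: 0.0
```

```bash
python3 - <<'E'
from h import *
print(telemetry.get_state()["position"])
s=capture("side");t=capture("top")
f=lambda im,u,v:cv2.resize(im[v-38:v+38,u-50:u+50,::-1],(400,304),interpolation=cv2.INTER_CUBIC)
cv2.imwrite("pics/g.png",np.hstack([f(s,306,270),f(t,178,255)]))
E
```

```text
[0.44738727 0.18928824 0.07107373]
```

View pics/g.png

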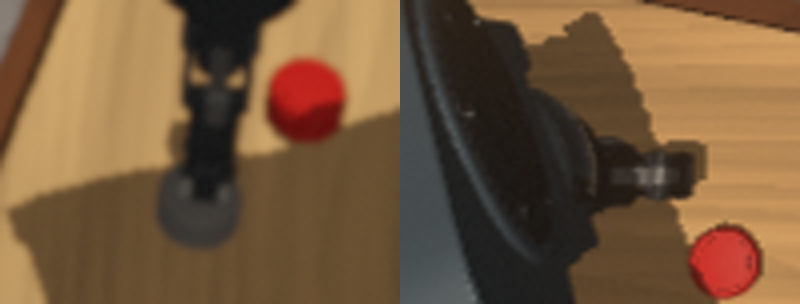

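The gripper stands over the cap, with the fingers at (200,180) in the left tile and the cap at (199,215). The red cap is clear at (306,100). Descending and centring with a first squeeze.

Emit:
arm_command(xyz=[[0, 0, 0.15], [0, 0, 0.25], [0, 0, 0.27], [0, 0, 0.27], [0, 0, 0.27], [0, 0, 0.27], [0, 0, 0.27], [0, 0, 0.27], [0, 0, 0.27], [0, 0, 0.27], [0, 0, 0.27]], delta_rot=[[0, 0, 0], [0, 0, 0], [0, 0, 0], [0, 0, 0], [0, 0, 0], [0, 0, 0], [0, 0, 0], [0, 0, 0], [0, 0, 0], [0, 0, 0], [0, 0, 0]], hand=[1, 1, 1, 0.3, 0.3, 0.3, 0.3, 0.3, 0.3, 0.3, 0.3])

```text
time: 2.8
position: [0.4485, 0.1899, 0.0057]
eef_rot: [0.001, -0.0, 1.0, 0.001]
force: [-5.4, -0.3, 16.9]
width: 0.0447
grip_force: 58.8
```

Emit:
arm_command(xyz=[[0, 0, 0], [0, 0, -0.02], [0, 0, -0.02], [0, 0, -0.02], [0, 0, -0.02], [0, 0, -0.02], [0, 0, -0.02], [0, 0, -0.02], [0, 0, -0.02], [0, 0, -0.02], [0, 0, -0.02], [0, 0, -0.02]], delta_rot=[[0, 0, 0], [0, 0, 0], [0, 0, 0], [0, 0, 0], [0, 0, 0.5], [0, 0, 0.5], [0, 0, 0.5], [0, 0, 0.5], [0, 0, 0.5], [0, 0, 0.5], [0, 0, 0.5], [0, 0, 0.5]], hand=[1, 1, 1, 1, 1, 1, 1, 1, 1, 1, 1, 1])

```text
time: 4.0
position: [0.4476, 0.1892, 0.0087]
eef_rot: [-0.0, 0.567, 0.824, -0.0]
force: [0.2, -0.4, 0.5]
width: 0.0856
grip_force: 0.0
```

Emit:
arm_command(xyz=[[0, 0, 0], [0, 0, 0], [0, 0, 0], [0, 0, 0], [0, 0, 0], [0, 0, 0], [0, 0, 0], [0, 0, 0], [0, 0, 0], [0, 0, 0]], delta_rot=[[0, 0, 0.118], [0, 0, 0.118], [0, 0, 0.118], [0, 0, 0.118], [0, 0, 0.118], [0, 0, 0.118], [0, 0, 0.118], [0, 0, 0.118], [0, 0, 0.118], [0, 0, 0.118]], hand=[1, 1, 0.3, 0.3, 0.3, 0.3, 0.3, 0.3, 0.3, 0.3])

```text
time: 5.0
position: [0.4477, 0.1892, 0.0093]
eef_rot: [0.0, 0.706, 0.708, 0.0]
force: [-3.7, -1.6, 11.3]
width: 0.0442
grip_force: 59.5
```

Emit:
arm_command(xyz=[[0, 0, -0.04], [0, 0, -0.15], [0, 0, -0.35], [0, 0, -0.56], [-0.2, 0.15, -0.56], [-0.875, 0.57, -0.56], [-0.875, 0.57, -0.56], [-0.875, 0.57, -0.56], [-0.875, 0.57, -0.56], [-0.875, 0.57, -0.56], [-0.875, 0.57, -0.56], [-0.875, 0.57, -0.56]], delta_rot=[[0, 0, 0], [0, 0, 0], [0, 0, 0], [0, 0, 0], [0, 0, 0], [0, 0, 0], [0, 0, 0], [0, 0, 0], [0, 0, 0], [0, 0, 0], [0, 0, 0], [0, 0, 0]], hand=[0.3, 0.3, 0.3, 0.3, 0.3, 0.3, 0.3, 0.3, 0.3, 0.3, 0.3, 0.3])

```text
time: 6.2
position: [0.5897, -0.0289, 0.1489]
eef_rot: [-0.0, 0.707, 0.707, -0.0]
force: [0.0, 0.4, -0.8]
width: 0.0442
grip_force: 61.3
```

```bash
python3 - <<'E'
from h import *
st=telemetry.get_state();print(st["position"],st["eef_rot"],st["width"],st["force"])
s=capture("side");t=capture("top")
f=lambda im,u,v,w,h:cv2.resize(im[v-h:v+h,u-w:u+w,::-1],(400,400*h//w),interpolation=cv2.INTER_CUBIC)
cv2.imwrite("pics/o.png",np.hstack([f(s,253,170,50,64),f(t,265,203,50,64)]))
E
```

```text
[ 0.58965047 -0.02885023  0.14892498] [-2.81983005e-04  7.06753503e-01  7.07459825e-01 -5.54416864e-05] 0.04424615801796513 [ 0.00662829  0.42933426 -0.7652206 ]
```

View pics/o.png

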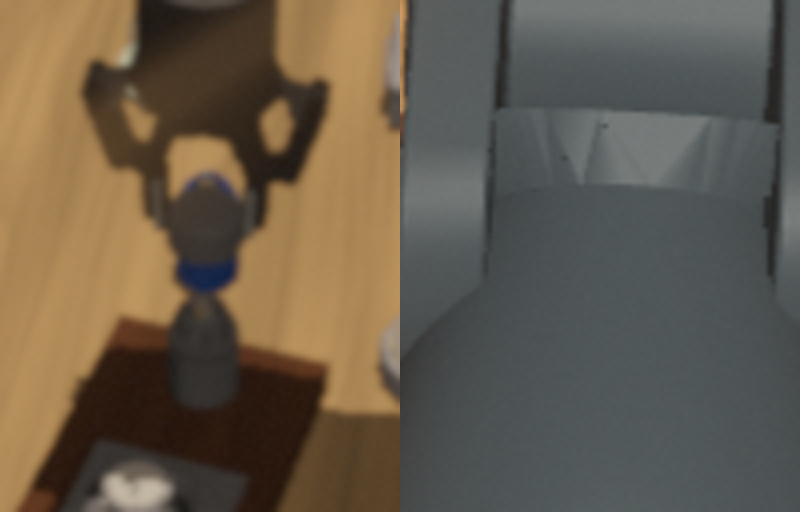

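Left tile (side, 4x): cap held level at (206,215), open case right below it at (203,360). The arm hides the top view (right tile). So the side view, with the held cap as calibration and known heights, gives the fine alignment.

```bash
python3 - <<'E'
from h import *
st=telemetry.get_state();x,y,z=st["position"]; rim=z-.0093
s=capture("side"); K=10; u0,v0=233,150
o=cv2.resize(s[v0:v0+60,u0:u0+40,::-1],None,fx=K,fy=K,interpolation=cv2.INTER_CUBIC)
o=cv2.convertScaleAbs(o,alpha=1.6); p0=o.copy()
cx,cy=.59,-.0297
for c in [circ([x,y,rim],.023),circ([x,y,rim+.026],.023),circ([cx,cy,.07],.022),circ([cx,cy,.024],.022),circ([cx,cy,.087],.0125)]:
    p=(proj("side",c)-[u0,v0]+.5)*K-.5
    cv2.polylines(o,[p.round().astype(int)],False,(0,255,0),1)
cv2.imwrite("pics/o2.png",np.hstack([p0,o]))
P=np.array([cx,cy,.07]);b=proj("side",P)
for d in np.eye(3)*.001: print(proj("side",P+d)-b)
E
```

```text
[[-0.40890605 -0.04002413]]
[[-0.0573341   0.28231548]]
[[ 0.00074047 -0.29907158]]
```

View pics/o2.png

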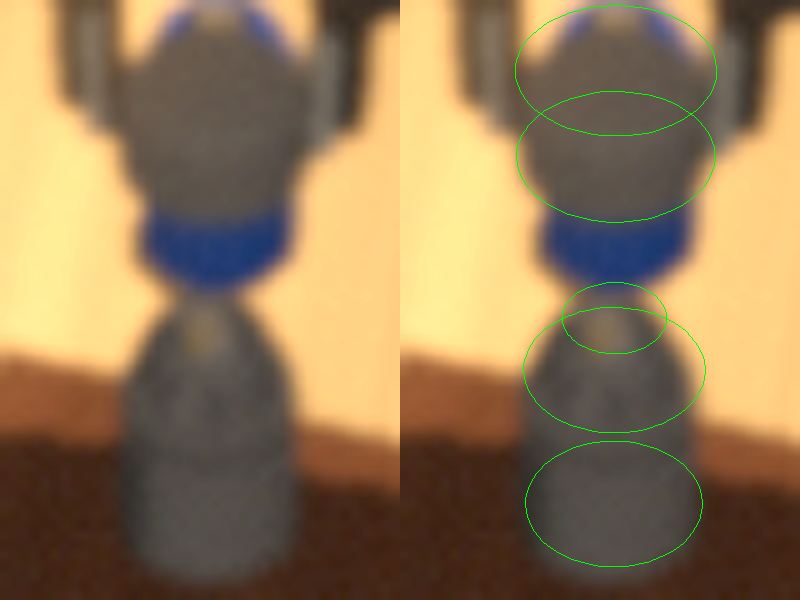

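```bash
python3 - <<'E'
from h import *
for n in("side","top"):
    im=cv2.imread(f"pics/{n}0.png"); hsv=cv2.cvtColor(im,cv2.COLOR_BGR2HSV)
    roi=np.zeros(im.shape[:2],np.uint8)
    if n=="side": roi[270:450,272:440]=1
    else: roi[230:360,232:436]=1
    m=((hsv[...,2]<135)&(roi>0)).astype(np.uint8)
    m=cv2.morphologyEx(m,cv2.MORPH_OPEN,np.ones((3,3)))
    c=max(cv2.findContours(m,0,1)[0],key=cv2.contourArea); c=cv2.convexHull(c)[:,0].astype(float)
    c=(c+.5)/1.5-.5
    L,W=.15,.07
    def hull(p):
        a=p[2];r=np.array([[np.cos(a),-np.sin(a)],[np.sin(a),np.cos(a)]])
        q=np.array([[s*W,t*L] for s in(-1,1) for t in(-1,1)])@r.T+p[:2]
        P=np.vstack([np.c_[q,0*q[:,0]],np.c_[q,0*q[:,0]+.024]])
        return cv2.convexHull(proj(n,P).astype(np.float32))
    # resample hull densely
    d=[]
    for i in range(len(c)):
        a,b=c[i],c[(i+1)%len(c)]; k=int(np.linalg.norm(b-a)/2)+1
        d+= [a+(b-a)*j/k for j in range(k)]
    f=lambda p:[cv2.pointPolygonTest(hull(p),(float(u),float(v)),True) for u,v in d]
    best=None
    for a0 in(-.2,.2):
        r=least_squares(f,[.6,.08,a0],loss="soft_l1",f_scale=.5,diff_step=1e-4)
        if best is None or r.cost<best.cost: best=r
    x,y,a=best.x
    print(n,best.x,best.cost,len(d),"wells",[(x-s*.11*np.sin(a),y+s*.11*np.cos(a)) for s in(1,-1)])
# luminance column profile of tube in side0
g=cv2.imread("pics/side0.png",0); print("side v profile",[int(v) for v in g[255:325,378:384].mean(1)])
print("side u profile",[int(v) for v in g[296:304,355:405].mean(0)])
E
```

```text
Traceback (most recent call last):
  File "h.py", line 9, in proj
    m,r,f=cam(n); c=(np.atleast_2d(P)-m["position"])@r
          ~~~^^^
  File "h.py", line 6, in cam
    m=camera_model(n); q=m["orientation"]; r=R.from_quat(np.r_[q[1:],q[0]]).as_matrix()
ValueError: time passes only in moves, steps and waits
```

```bash
sed -i 's/^def cam(n)/import functools\n@functools.lru_cache(None)\ndef cam(n)/' h.py; cat > fit.py <<'E'
from h import *
for n in("side","top"):
    im=cv2.imread(f"pics/{n}0.png"); hsv=cv2.cvtColor(im,cv2.COLOR_BGR2HSV)
    roi=np.zeros(im.shape[:2],np.uint8)
    if n=="side": roi[270:450,272:440]=1
    else: roi[230:360,232:436]=1
    m=((hsv[...,2]<125)&(roi>0)).astype(np.uint8)
    m=cv2.morphologyEx(m,cv2.MORPH_OPEN,np.ones((3,3)))
    c=max(cv2.findContours(m,0,1)[0],key=cv2.contourArea); c=cv2.convexHull(c)[:,0].astype(float)
    c=(c+.5)/1.5-.5
    def hull(p):
        a=p[2];r=np.array([[np.cos(a),-np.sin(a)],[np.sin(a),np.cos(a)]])
        q=np.array([[s*.07,t*.15] for s in(-1,1) for t in(-1,1)])@r.T+p[:2]
        return cv2.convexHull(proj(n,np.vstack([np.c_[q,0*q[:,0]],np.c_[q,0*q[:,0]+.024]])).astype(np.float32))
    d=[]
    for a,b in zip(c,np.roll(c,-1,0)):
        k=int(np.linalg.norm(b-a)/2)+1; d+=[a+(b-a)*j/k for j in range(k)]
    f=lambda p:[cv2.pointPolygonTest(hull(p),(float(u),float(v)),True) for u,v in d]
    r=least_squares(f,[.6,.08,-.17],loss="soft_l1",f_scale=.5,diff_step=1e-4)
    x,y,a=r.x
    print(n,r.x,r.cost,len(d),"well",x+.11*np.sin(a),y-.11*np.cos(a), "med res",np.median(np.abs(r.fun)))
g=cv2.imread("pics/side0.png",0); print("v from 255",[int(v) for v in g[255:325,378:384].mean(1)])
print("u from 355",[int(v) for v in g[296:304,355:405].mean(0)])
E
python3 fit.py
```

```text
side [ 0.61084156  0.0823822  -0.18434545] 76.58138487777332 180 well 0.5906782129692125 -0.025754013100233897 med res 0.22068492687955954
top [ 0.61006821  0.07895021 -0.18500971] 2.1573258968453413 181 well 0.5898330370265402 -0.02917257833113704 med res 0.10000768270620211
v from 255 [33, 32, 32, 32, 32, 31, 30, 30, 30, 29, 29, 35, 44, 55, 64, 70, 74, 76, 75, 73, 70, 68, 67, 66, 66, 63, 58, 56, 54, 53, 52, 52, 54, 59, 64, 64, 57, 48, 40, 38, 38, 40, 41, 41, 41, 41, 41, 41, 41, 41, 41, 41, 41, 41, 41, 41, 42, 44, 46, 48, 49, 49, 50, 51, 51, 51, 51, 51, 52, 51]
u from 355 [49, 48, 48, 48, 49, 49, 49, 49, 49, 48, 47, 43, 36, 30, 27, 29, 33, 36, 38, 39, 40, 40, 40, 41, 41, 41, 41, 41, 41, 40, 40, 40, 39, 39, 38, 37, 36, 37, 37, 41, 45, 47, 48, 49, 50, 50, 50, 50, 50, 51]
```

```bash
python3 - <<'E'
from h import *
st=telemetry.get_state();x,y,z=st["position"]
s=capture("side").astype(int); d=s[...,2]-s[...,0]
for u in (251,253,255,257): print(u,"v160..",list(d[160:182,u]))
p=proj("side",circ([x,y,z-.0093],.023)); print("rim max v",p[:,1].max(),"u",p[:,0].min(),p[:,0].max(),"at u", [(u,p[np.abs(p[:,0]-u)<.6,1].max()) for u in(251,253,255,257)])
l=s.sum(2)//3
for v in (163,165,166): print(v,"u236..",list(l[v,236:272]))
E
```

```text
251 v160.. [np.int64(-16), np.int64(-15), np.int64(-16), np.int64(-14), np.int64(-15), np.int64(-13), np.int64(-12), np.int64(-12), np.int64(-12), np.int64(-11), np.int64(-8), np.int64(1), np.int64(21), np.int64(38), np.int64(45), np.int64(46), np.int64(45), np.int64(27), np.int64(0), np.int64(-19), np.int64(-21), np.int64(-17)]
253 v160.. [np.int64(-14), np.int64(-15), np.int64(-14), np.int64(-13), np.int64(-13), np.int64(-12), np.int64(-12), np.int64(-12), np.int64(-12), np.int64(-10), np.int64(-9), np.int64(-1), np.int64(19), np.int64(35), np.int64(46), np.int64(48), np.int64(51), np.int64(45), np.int64(27), np.int64(2), np.int64(-14), np.int64(-22)]
255 v160.. [np.int64(-14), np.int64(-14), np.int64(-13), np.int64(-13), np.int64(-12), np.int64(-13), np.int64(-11), np.int64(-11), np.int64(-11), np.int64(-11), np.int64(-9), np.int64(-1), np.int64(18), np.int64(39), np.int64(48), np.int64(49), np.int64(51), np.int64(47), np.int64(25), np.int64(-2), np.int64(-14), np.int64(-14)]
257 v160.. [np.int64(-13), np.int64(-13), np.int64(-13), np.int64(-13), np.int64(-11), np.int64(-11), np.i
[... 1343 characters left out ...]
64(50), np.int64(48), np.int64(48), np.int64(62), np.int64(83), np.int64(98), np.int64(112), np.int64(121), np.int64(125), np.int64(126), np.int64(126), np.int64(125)]
166 u236.. [np.int64(138), np.int64(140), np.int64(141), np.int64(142), np.int64(142), np.int64(142), np.int64(139), np.int64(130), np.int64(110), np.int64(80), np.int64(58), np.int64(51), np.int64(52), np.int64(52), np.int64(52), np.int64(53), np.int64(54), np.int64(54), np.int64(53), np.int64(54), np.int64(52), np.int64(52), np.int64(52), np.int64(50), np.int64(49), np.int64(47), np.int64(55), np.int64(78), np.int64(103), np.int64(117), np.int64(123), np.int64(126), np.int64(127), np.int64(127), np.int64(126), np.int64(127)]
```

The profile fits give the case at x≈0.5905, y≈-0.0273 after correcting with the held cap. Moving over it and lowering just past the neck tip.

Emit:
arm_command(xyz=[[0.0064, 0.0036, 0.08], [0.0064, 0.0036, 0.16], [0.0064, 0.0036, 0.19], [0.0064, 0.0036, 0.205], [0.0064, 0.0036, 0.215], [0.0064, 0.0036, 0.225], [0.0064, 0.0036, 0.225], [0.0064, 0.0036, 0.225]], delta_rot=[[0, 0, 0], [0, 0, 0], [0, 0, 0], [0, 0, 0], [0, 0, 0], [0, 0, 0], [0, 0, 0], [0, 0, 0]], hand=[0.3, 0.3, 0.3, 0.3, 0.3, 0.3, 0.3, 0.3])

```text
time: 7.2
position: [0.5913, -0.028, 0.093]
eef_rot: [0.0, 0.707, 0.707, 0.0]
force: [0.2, -0.4, -0.4]
width: 0.0441
grip_force: 61.3
```

```bash
python3 - <<'E'
from h import *
st=telemetry.get_state();print({k:np.round(st[k],4) for k in("position","force","moment")})
s=capture("side"); u0,v0=233,165
o=cv2.resize(s[v0:v0+52,u0:u0+40,::-1],None,fx=10,fy=10,interpolation=cv2.INTER_CUBIC)
cv2.imwrite("pics/n.png",cv2.convertScaleAbs(o,alpha=1.6))
E
```

```text
{'position': array([ 0.5913, -0.028 ,  0.093 ]), 'force': array([ 0.1749, -0.4474, -0.3771]), 'moment': array([ 0.0448, -0.0135,  0.0491])}
```

View pics/n.png

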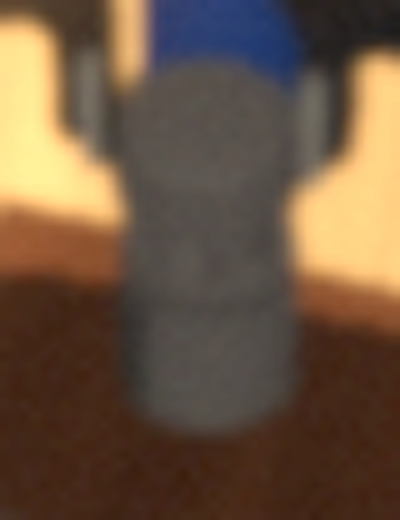

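The cap is around the neck tip with no contact force. Cap sides (118–300) and case sides (122–298) share one axis. Lowering slowly to feel the tongues.

Emit:
arm_command(xyz=[[0, 0, 0.006], [0, 0, 0.012], [0, 0, 0.018], [0, 0, 0.022], [0, 0, 0.022], [0, 0, 0.022]], delta_rot=[[0, 0, 0], [0, 0, 0], [0, 0, 0], [0, 0, 0], [0, 0, 0], [0, 0, 0]], hand=[0.3, 0.3, 0.3, 0.3, 0.3, 0.3])

```text
time: 7.85
position: [0.5911, -0.0279, 0.0871]
eef_rot: [0.0, 0.707, 0.707, 0.0]
force: [0.6, -1.4, 1.0]
width: 0.0442
grip_force: 61.5
```

Emit:
arm_command(xyz=[[-0.001, 0, 0.003], [-0.002, 0, 0.005], [-0.002, 0, 0.005], [-0.002, 0, 0.005]], delta_rot=[[0, 0, 0], [0, 0, 0], [0, 0, 0], [0, 0, 0]], hand=[0.3, 0.3, 0.3, 0.3])

```text
time: 8.25
position: [0.5911, -0.0284, 0.0859]
eef_rot: [0.0, 0.707, 0.707, 0.0]
force: [-0.0, -1.3, 2.4]
width: 0.0441
grip_force: 61.7
```

Resting on the tongues (2.4 N at the expected height). Pressing on in small steps.

Emit:
arm_command(xyz=[[0, 0, 0.004], [0, 0, 0.008], [0, 0, 0.012], [0, 0, 0.012]], delta_rot=[[0, 0, 0], [0, 0, 0], [0, 0, 0], [0, 0, 0]], hand=[0.3, 0.3, 0.3, 0.3])

```text
time: 8.65
position: [0.5914, -0.0285, 0.0832]
eef_rot: [0.0, 0.707, 0.707, 0.0]
force: [-0.5, -2.8, 6.6]
width: 0.0441
grip_force: 62.0
```

Emit:
arm_command(xyz=[[0, 0, 0.003], [0, 0, 0.006], [0, 0, 0.006]], delta_rot=[[0, 0, 0], [0, 0, 0], [0, 0, 0]], hand=[0.3, 0.3, 0.3])

```text
time: 8.95
position: [0.5907, -0.0282, 0.0808]
eef_rot: [-0.0, 0.707, 0.707, -0.0]
force: [-0.2, -0.8, -1.6]
width: 0.0442
grip_force: 61.2
```

Emit:
arm_command(xyz=[[0, 0, 0.003], [0, 0, 0.006], [0, 0, 0.006]], delta_rot=[[0, 0, 0], [0, 0, 0], [0, 0, 0]], hand=[0.3, 0.3, 0.3])

```text
time: 9.25
position: [0.591, -0.0284, 0.0796]
eef_rot: [-0.0, 0.707, 0.707, -0.0]
force: [-0.0, 0.1, -1.3]
width: 0.0443
grip_force: 61.2
```

The force dropped, so it clicked. Pushing down to the hard stop.

Emit:
arm_command(xyz=[[0, 0, 0.004], [0, 0, 0.008], [0, 0, 0.012], [0, 0, 0.012], [0, 0, 0.012]], delta_rot=[[0, 0, 0], [0, 0, 0], [0, 0, 0], [0, 0, 0], [0, 0, 0]], hand=[0.3, 0.3, 0.3, 0.3, 0.3])

```text
time: 9.75
position: [0.5915, -0.0286, 0.0791]
eef_rot: [0.001, 0.707, 0.707, 0.001]
force: [-12.6, -1.4, 32.9]
width: 0.0443
grip_force: 64.7
```

Hard stop at z 0.079 with 33 N. Easing the sideways load a little while still pushing.

Emit:
arm_command(xyz=[[0, -0.003, -0.002], [0, -0.005, -0.002], [0, -0.005, -0.002], [0, -0.005, -0.002], [0, -0.005, -0.002]], delta_rot=[[0, 0, 0], [0, 0, 0], [0, 0, 0], [0, 0, 0], [0, 0, 0]], hand=[0.3, 0.3, 0.3, 0.3, 0.3])

```text
time: 10.25
position: [0.5911, -0.0286, 0.0792]
eef_rot: [0.001, 0.707, 0.707, 0.001]
force: [-3.3, -1.4, 20.2]
width: 0.0445
grip_force: 63.3
```

```bash
python3 - <<'E'
from h import *
s=capture("side"); u0,v0=213,145
o=cv2.resize(s[v0:v0+90,u0:u0+90,::-1],None,fx=6,fy=6,interpolation=cv2.INTER_CUBIC)
cv2.imwrite("pics/e.png",cv2.convertScaleAbs(o,alpha=1.6))
st=telemetry.get_state();print(st["time"],st["position"],st["force"],st["moment"])
E
```

```text
10.3 [ 0.59107752 -0.02860183  0.07919494] [-2.67854859 -1.17363121 22.23954801] [-0.23464859  0.80715061  0.0321014 ]
```

View pics/e.png

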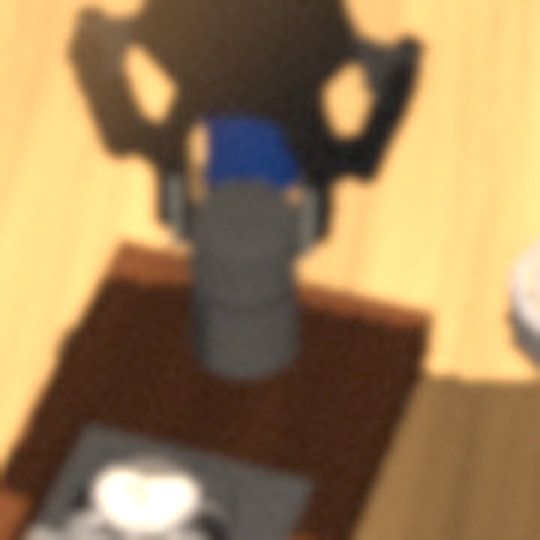

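The picture shows the cap (side from 255 to 305) sitting flush on the case, which stands upright. The rim works out at z≈0.070, so it is home. I'll add a little more push.

Emit:
arm_command(xyz=[[0, -0.001, 0.002], [0, -0.001, 0.002], [0, -0.001, 0.002], [0, -0.001, 0.002]], delta_rot=[[0, 0, 0], [0, 0, 0], [0, 0, 0], [0, 0, 0]], hand=[0.3, 0.3, 0.3, 0.3])

```text
time: 10.7
position: [0.5911, -0.0286, 0.0792]
eef_rot: [0.002, 0.707, 0.707, 0.001]
force: [-3.1, -1.6, 26.8]
width: 0.0439
grip_force: 64.0
```

```bash
python3 -c "
from cell import arm
print(arm.hand_in())"
```

```text
the job is handed in; nothing more can be done
None
```

I handed the job in at 10.7 s: the grey cap clicked onto the open case and sits home on its shoulder. The gripper is still holding it and pushing down with about 27 N, and the case stands upright in its well.

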